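# Snug down the eye bolt on the hook rail

### The job

Take the turning bar with the orange grip from its wooden rest, slide it, without forcing it, through the loop of the steel eye bolt on the hook rail and turn the eye clockwise with it until its collar sits snug on the rubber washer: turn on until it clearly resists about four times as hard as it did while running free, then stop and do not overtighten it. Turn the eye only with the bar, never with the gripper itself, then draw the bar out, lay it back in its rest as it lay before and let go; leave the other things on the counter where they are.

Things in the scene. Friction and masses are not known exactly. Their poses are not given: they have to be found in the camera images.
- bar: Loose turning bar, 0.12 to 0.2 kg, lying level in its rest. Origin at the centre of its orange grip, a block 70 mm long (x from -35 to +35) and 22 mm square. A dark steel rod of 12 mm diameter runs from it along +x, from x = 35 to x = 115 mm (the tip); the last 10 mm taper to 6 mm diameter. x is the rod's axis, z is up.
- bar_tip (a point): Tip of the bar's rod, on its axis, 115 mm from the bar's origin.
- rest: Fixed wooden rest of the bar, base plate 170 x 50 x 8 mm (x from -50 to +120 mm). Origin on the counter. The bar's origin lies straight above this origin, 36 mm above the counter, the bar's x along the rest's x. Two saddles carry the bar; between them the grip is free at both sides for the fingers.
- saddle_grip (a point): Floor of the saddle under the back of the grip, 25 mm above the counter, 18 mm long. Its cheeks lean outward, start about 4 mm off the grip on each side and end below its top.
- saddle_rod (a point): Floor of the saddle under the rod, 30 mm above the counter, 16 mm long (x from 80 to 96 mm in the rest's frame). Its cheeks lean outward, start about 4 mm off the rod on each side and rise to about the rod's top.
- rail: Fixed wooden hook rail, 70 mm (x) x 400 mm (y), 24 mm thick. Origin at the centre of its underside, on the counter. Two small brass cup hooks (61 mm tall from the counter) stand on it at y = -165 and +165 mm; the steel eye bolt stands on its centre line within 30 mm of the middle.
- eye: Loop of the steel eye bolt; it turns about its own vertical axis. Origin at the loop's centre, 58 mm above the counter; x is the level axis of its hole (open at both ends). Hole 18 mm diameter, loop 28 mm outside, 16 mm deep along x (-8 to +8 mm). The 12 mm rod has about 0.35 rad of play in the hole either way before it turns the eye, and some 0.1 more under load.
- collar: Steel collar under the loop, 26 mm diameter, 4 mm thick, origin at the centre of its underside; turns with the eye. Turning the eye clockwise, seen from above, drives the collar down 6 mm per turn (the loop keeps its height). It first touches the black rubber washer, 27.2 mm above the counter, after 0.4 to 1.6 rad from the start: how much is not known beforehand and must be felt.
- washer: Round black rubber washer on the rail under the collar, 30 mm diameter, origin at the centre of its top, 27.2 mm above the counter until the collar presses on it; it is squeezed by 6 mm per turn of the eye past touching, so by 0.11 to 0.40 mm when snug.
- rail_top (a point): Top of the rail at its middle, 24 mm above the counter. How the eye bolt feels: its thread resists with 0.12 N m of torque while running free; when the collar touches the washer this jumps to 0.32 N m and grows by 0.6 N m per rad of further turning. Snug is 0.39 to 0.57 N m (0.12 to 0.42 rad past touching); aim for 0.48 (about a fifth less is felt whenever turning pauses). It stays where it is left.
- marker: Bystander: loose thick yellow marker with black cap, 125 mm, lying along the middle of a grey pen tray. Origin at its middle.
- mug: Bystander: loose blue mug, 76 mm across, 85 mm tall, origin at its underside.
- stapler: Bystander: loose blue and black stapler 130 mm long, 50 mm tall, origin at its underside.
- stamp: Bystander: loose rubber stamp with wooden knob, 62 mm tall, origin at its underside.
- calculator: Bystander: loose grey desk calculator 90 x 130 x 15 mm lying flat, origin at its underside.
- spare_hook: Bystander: loose brass cup hook, 61 mm long and 6 mm thick, lying flat on the counter.

How it is judged:
By the outcome, as a careful person would: the job done as asked, in the order asked, and still so for the second after the job is handed in, with the robot touching nothing.
It also fails if it takes over 72 s, if anything falls off the work surface, if the arm or the gripper's body presses on something with over 40 N, if the wrist force passes 120 N, or if a joint passes its speed limit or range.

### The arm

A 6-joint arm with a two-finger parallel gripper is mounted at the origin on the work surface. World frame = base frame: x ahead of the robot, y to its left, z up, the work surface at z = 0. Lengths are in mm, angles in rad, forces in N, time in s.
With the tool pointing down it reaches from about 350 to 975 mm from the base axis. Payload 7.1 kg.
Tool frame: the origin (TCP) lies at the very end of the fingers, on their centre line; the grasp point (between the pads) lies 19 mm behind it (ctrl.pinch_z is the z of the grasp point in the tool frame, in mm); z points along the fingers, y is the direction in which the jaws open and shut (so a half turn about z gives the same grasp; the last joint's range is limited). The gripper opens to 88 mm and grips with 3 to 60 N. Pads are 20 mm wide; open, the fingers measure 115 mm over their backs; the gripper's body (75 mm by 178 mm) begins 61 mm behind the grasp point.
Start: joints at [1.108, 0.423, 1.63, -0, 1.089, -0.019], TCP at [268.326, 564.452, 222.675] pointing down, gripper open.
Joint ranges: [-3, 3], [-0.9, 2.11], [0.09, 2.58], [-1.31, 4.45], [0.11, 2.69], [-2.54, 2.54]. Speed limits (rad/s): [2.39, 2.39, 3.01, 3.14, 3.14, 3.14].

### API

Orientations are given as a rotation vector (axis times angle).
In Python, from workcell import get_obs, optics, ctrl gives the robot as it stands.
- The arm moves only by the shell command python3 -m jog 'ROWS'. ROWS is a JSON object of lists of equal length, an entry for each row: "delta_rot": the turn, a rotation vector about the tool's x, y, z in rad, a list of three; "translation": the shift along the tool's x, y, z in mm, a list of three; "hand": the opening, from -1 (shut) to 1 (fully open). In form: {"delta_rot": [[rx, ry, rz], ...], "translation": [[x, y, z], ...], "hand": [hand, ...]}. A call has 1 to 5 rows; each row is the pose to reach, as a shift and turn from the pose commanded when the call began, along the tool's axes at that moment; what a row does not reach only later rows make up. A row lasts 1/10 s, in which the tool goes at most 50 mm and 8.59 degrees, less where a joint would pass 70% of its speed; a pose out of reach is approached as far as the arm can. A call with a gripper value outside its range is refused whole. The fingers move at their own pace and stop on an object; the grip force is fixed at half the most. Time passes only in rows, so rows that repeat a pose let the fingers close. It gives the time, the measured TCP pose, the force and the opening at its end, in the units of the state.
- get_obs(): the state, without advancing time (a new reading comes with each control period).
- optics.get_image(name): name is "scene" or "top" or "wrist"; returns the picture (480x640x3 uint8, red, green, blue); there is no depth.
- optics.calibration(name): a dict with "intrinsics" (3x3 intrinsics, pixels), "cam_to_world" (4x4, takes a point from camera to world coordinates). Camera axes: x right, y up, looking along -z (the intrinsics and any distortion apply to the point x, -y, -z); pixel columns grow to the right and rows downward; lengths in mm; the calibration is good to about 2 mm. A picture is of the moment at which its call begins: read the wrist's pose just before it. calibration takes no time and is no camera call; for the wrist camera it gives the pose at the moment of the call.
- ctrl.close_job(): hands the job in, once; it reports no verdict.
The state is a dict: "t": time; "qpos": joint angles; "qvel": joint speeds; "joint_torque": joint torques, N m; "ee_pos": TCP position; "orientation": TCP orientation; "ft_force": force on the tool from outside, world axes, zero at the start; "moment": the same for the moment, N m; "width": finger opening in mm.
Only numpy, scipy, OpenCV 4.12 (cv2) and the standard library are available. Lean on these libraries where they do the work, as an engineer would, in place of code of your own. Each camera call takes 0.05 s, during which the arm holds its last target. There are 200 camera calls.

## Working session

There is one attempt and no reset: what is moved stays moved. The work goes in short steps, Python scripts to look and compute and a shell command to move; the robot and the scene stay as the last step left them, time stands still between calls to the robot, and variables do not carry over. Pictures are saved under pics/ and viewed, about 8 in all and at most 12, crops included, and the job is handed in when it is done.

```bash
ls; mkdir -p pics; cat > h.py <<'E'
import numpy as np,cv2
from workcell import get_obs,optics,ctrl
from scipy.spatial.transform import Rotation as R
def snap(name,fn):
    c=optics.calibration(name); im=optics.get_image(name)
    cv2.imwrite('pics/'+fn+'.png',cv2.cvtColor(im,cv2.COLOR_RGB2BGR)); np.savez('pics/'+fn+'.npz',K=c['intrinsics'],T=c['cam_to_world']); 
    return im,c
def load(fn):
    d=np.load('pics/'+fn+'.npz'); return d['K'],d['T']
def ray(fn,u,v):
    K,T=load(fn); d=np.linalg.inv(K)@[u,v,1]; d=np.array([d[0],-d[1],-d[2]]); return T[:3,3],T[:3,:3]@d
def onz(fn,u,v,z):
    o,d=ray(fn,u,v); return o+d*(z-o[2])/d[2]
def proj(fn,p):
    K,T=load(fn); q=T[:3,:3].T@(np.array(p)-T[:3,3]); q=K@[q[0],-q[1],-q[2]]; return q[:2]/q[2]
def state():
    o=get_obs(); Rm=R.from_rotvec(o['orientation']).as_matrix()
    print('t %.2f'%o['t'],'tcp',np.round(o['ee_pos'],1),'f',np.round(o['ft_force'],1),'m',np.round(o['moment'],2),'w',round(o['width'],1),'q',np.round(o['qpos'],3)); print('axes',np.round(Rm.T,3).tolist()); return o,Rm
E
python3 - <<'E'
from h import *
o,_=state()
for n in['scene','top']:
    im,c=snap(n,n+'0'); print(n,c.keys(),np.round(c['cam_to_world'],2).tolist())
E
```

```text
pics
t 0.00 tcp [268.1 564.  221.9] f [-0.5 -0.7 -0.3] m [ 0.02 -0.03 -0.01] w 87.6 q [ 1.108  0.424  1.631 -0.     1.089 -0.019]
axes [[-0.903, 0.429, 0.0], [0.429, 0.903, -0.001], [-0.001, -0.001, -1.0]]
scene dict_keys(['intrinsics', 'cam_to_world']) [[0.09, -0.57, 0.82, 1493.01], [1.0, 0.06, -0.07, -80.21], [-0.01, 0.82, 0.57, 678.26], [0.0, 0.0, 0.0, 1.0]]
top dict_keys(['intrinsics', 'cam_to_world']) [[-0.07, 0.98, -0.21, 378.96], [-1.0, -0.07, 0.01, -3.31], [-0.01, 0.21, 0.98, 1118.13], [0.0, 0.0, 0.0, 1.0]]
```

View pics/top0.png

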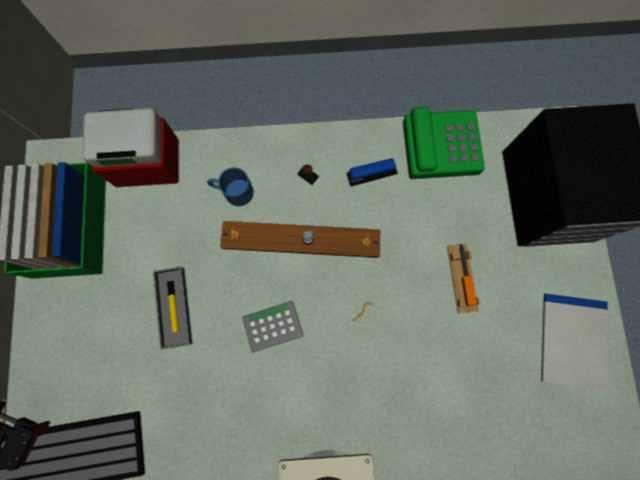

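View pics/scene0.png

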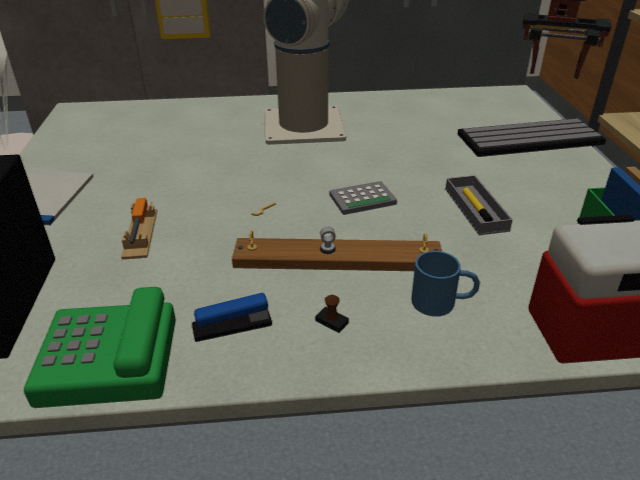

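Top view: the bar lies with its orange grip at about (470,290) and rod pointing up the image (world +x) to about (463,248). The eye is at (308,237) on the rail, with hooks at (234,233) and (367,241). The scene view shows the eye hole facing roughly along world x. Next: rough positions.

```bash
python3 - <<'E'
from h import *
im=cv2.imread('pics/top0.png'); hsv=cv2.cvtColor(im,cv2.COLOR_BGR2HSV)
m=cv2.inRange(hsv,(5,200,150),(14,255,255)); m[:, :440]=0
ys,xs=np.nonzero(m); print(len(xs)); r=cv2.minAreaRect(np.c_[xs,ys].astype(np.float32)); print(r)
print('grip c',onz('top0',*r[0],42)); b=cv2.boxPoints(r); print([np.round(onz('top0',*p,47),0)[:2] for p in b])
print('rod tip',onz('top0',462,247,36))
print('eye',onz('top0',308,237,64),'hooks',onz('top0',234,233,55),onz('top0',367,241,55))
for p in [(223,223),(381,231),(379,257),(221,247)]: print(onz('top0',*p,24))
print('eye2', ray('scene0',327,238))
for z in(58,): print(onz('scene0',327,234,z))
E
```

```text
105
((469.7959899902344, 290.1280517578125), (28.80055809020996, 7.781517505645752), 79.69515228271484)
grip c [ 464.12912494 -370.91304032   42.        ]
[array([ 497., -358.]), array([ 499., -377.]), array([ 431., -380.]), array([ 429., -361.])]
rod tip [ 571.10701932 -368.43414499   36.        ]
eye [615.37018701   7.68532658  64.        ] hooks [639.48487502 187.43301979  55.        ] [ 597.86308481 -134.48880378   55.        ]
[674.87893236 220.0426439   24.        ]
[ 627.45686879 -175.62875697   24.        ]
[ 561.86318211 -164.3374251    24.        ]
[613.37409217 226.38349658  24.        ]
eye2 (array([1493.00942535,  -80.20946019,  678.25590764]), array([-0.80967593,  0.07938032, -0.5816937 ]))
[616.71117608   5.71211149  58.        ]
```

```bash
cat >> h.py <<'E'
def to(x,y,z,yaw=None,base=None):
    """tool-frame shift and turn for a vertical tool pose (yaw of tool x), given as numbers to type"""
    o=get_obs(); Rm=R.from_rotvec(o['orientation']).as_matrix(); p=np.array(o['ee_pos'])
    t=Rm.T@(np.array([x,y,z])-p); r=np.zeros(3)
    if yaw is not None:
        D=np.array([[np.cos(yaw),np.sin(yaw),0],[np.sin(yaw),-np.cos(yaw),0],[0,0,-1]])
        r=R.from_matrix(Rm.T@D).as_rotvec()
    print('shift',np.round(t,1),'turn',np.round(r,3))
E
python3 - <<'E'
from h import *
o,Rm=state(); c=optics.calibration('wrist'); T=c['cam_to_world']; print(Rm.T@(T[:3,3]-o['ee_pos']),np.round(Rm.T@T[:3,:3],2),c['intrinsics'])
to(480,100,222,np.pi+.035)
E
python3 -m jog '{"translation":[[-390,-328,0],[-390,-328,0],[-390,-328,0],[-390,-328,0],[-390,-328,0]],"delta_rot":[[0,0,-0.1],[0,0,-0.2],[0,0,-0.3],[0,0,-0.4],[0,0,-0.478]],"hand":[1,1,1,1,1]}'
python3 -c "
from h import *
state();to(480,100,222,np.pi+.035)"
```

```text
t 0.10 tcp [268.1 564.1 222. ] f [0.2 0.1 0.5] m [ 0.01 -0.01  0.01] w 87.6 q [ 1.108  0.424  1.631  0.     1.089 -0.019]
axes [[-0.903, 0.429, 0.0], [0.429, 0.903, -0.001], [-0.001, -0.001, -1.0]]
[  78.80367559    0.79197073 -162.40889556] [[-0.    0.96  0.29]
 [ 1.   -0.    0.  ]
 [ 0.    0.29 -0.96]] [[395.91693451   0.         322.41438841]
 [  0.         395.91693451 239.37706095]
 [  0.           0.           1.        ]]
shift [-390.6 -328.1    0.4] turn [-0.001 -0.    -0.479]
t: 0.6
ee_pos: [372.2, 335.1, 222.5]
orientation: [0.061, -3.141, 0.0]
ft_force: [0.7, 0.0, 0.5]
width: 87.3
t 0.60 tcp [372.2 335.1 222.5] f [0.7 0.  0.5] m [ 0.02 -0.02 -0.02] w 87.3 q [ 0.709  0.241  1.9   -0.     1.001 -0.9  ]
axes [[-0.999, -0.039, 0.0], [-0.039, 0.999, -0.0], [-0.0, -0.0, -1.0]]
shift [ -98.6 -239.     0.5] turn [-0.    -0.     0.004]
```

```bash
python3 -m jog '{"translation":[[-130,-250,0],[-130,-250,0],[-130,-250,0],[-130,-250,0],[-130,-250,0]],"delta_rot":[[0,0,0],[0,0,0],[0,0,0],[0,0,0],[0,0,0]],"hand":[1,1,1,1,1]}'
python3 -c "
from h import *
to(520,40,222,np.pi+.035);snap('wrist','w_eye');state();to(440,-370,222,np.pi+.035)
print([proj('w_eye',p) for p in [(616,7,58),(616,7,28)]])"
```

```text
t: 1.1
ee_pos: [495.4, 117.3, 222.6]
orientation: [0.054, -3.141, -0.0]
ft_force: [0.2, 0.7, 0.8]
width: 87.9
shift [-22.  -78.1   0.6] turn [ 0.    -0.    -0.001]
t 1.15 tcp [498.8 112.  222.9] f [ 2.1 -3.   0.4] m [-0.06 -0.12  0.06] w 87.9 q [ 0.199  0.255  1.88  -0.003  1.005 -1.401]
axes [[-1.0, -0.031, -0.002], [-0.031, 1.0, -0.003], [0.003, -0.002, -1.0]]
shift [  74.  -480.     1.9] turn [-0.003  0.002 -0.004]
[array([199.62434959, 338.23759721]), array([208.47529079, 322.47682702])]
```

View pics/w_eye.png

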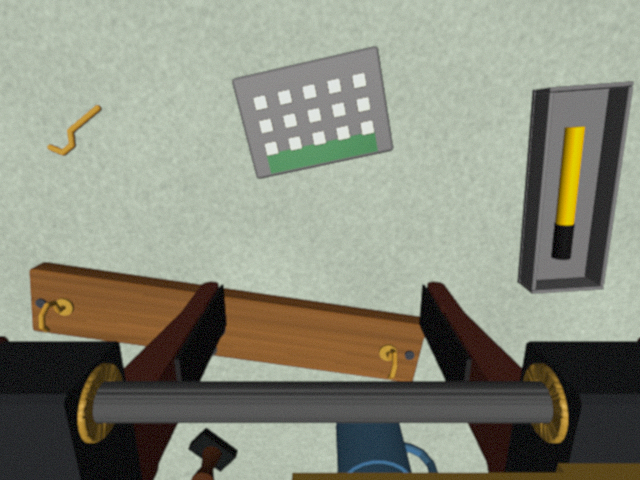

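```bash
python3 -m jog '{"translation":[[-20,-250,0],[-20,-250,0],[-20,-250,0],[-20,-250,0],[-20,-250,0]],"delta_rot":[[0,0,0],[0,0,0],[0,0,0],[0,0,0],[0,0,0]],"hand":[1,1,1,1,1]}'
python3 -m jog '{"translation":[[0,-235,40],[0,-235,40],[0,-235,40],[0,-235,40],[0,-235,40]],"delta_rot":[[0,0,0],[0,0,0],[0,0,0],[0,0,0],[0,0,0]],"hand":[1,1,1,1,1]}'
python3 -m jog '{"translation":[[0,-3,0],[0,-3,0]],"delta_rot":[[0,0,0],[0,0,0]],"hand":[1,1]}'
python3 -c "
from h import *
state();snap('wrist','w_bar')
print([proj('w_bar',p) for p in [(464,-370,47),(571,-368,36)]])"
```

```text
t: 1.65
ee_pos: [523.0, -131.0, 222.5]
orientation: [0.054, -3.141, -0.0]
ft_force: [1.5, 0.9, -0.0]
width: 87.7
t: 2.15
ee_pos: [530.8, -366.6, 181.7]
orientation: [0.052, -3.141, -0.0]
ft_force: [1.1, 0.6, -0.0]
width: 87.8
t: 2.35
ee_pos: [530.8, -367.3, 181.8]
orientation: [0.051, -3.14, -0.002]
ft_force: [-0.5, 1.2, 0.3]
width: 87.6
t 2.35 tcp [ 530.8 -367.3  181.8] f [-0.5  1.2  0.3] m [ 0.08 -0.01 -0.01] w 87.6 q [-0.624  0.499  1.611  0.     1.034 -2.227]
axes [[-0.999, -0.032, 0.001], [-0.032, 0.999, 0.001], [-0.001, 0.001, -1.0]]
[array([321.08333609, 136.57526059]), array([319.48360349, 268.82799905])]
```

View pics/w_bar.png

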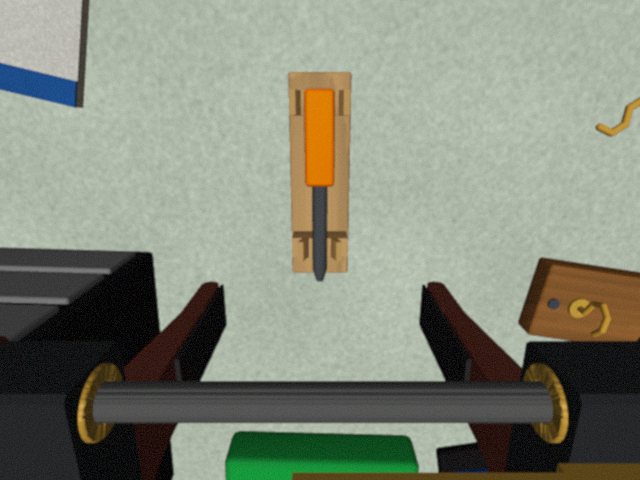

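```bash
python3 - <<'E'
from h import *
im=cv2.imread('pics/w_bar.png'); hsv=cv2.cvtColor(im,cv2.COLOR_BGR2HSV)
m=cv2.inRange(hsv,(5,220,200),(14,255,255)); m[300:]=0; m[:,:270]=0; m[:,360:]=0
ys,xs=np.nonzero(m); r=cv2.minAreaRect(np.c_[xs,ys].astype(np.float32)); print(r)
b=[onz('w_bar',*p,47)[:2] for p in cv2.boxPoints(r)]; print(np.round(b,1))
c=onz('w_bar',*r[0],47); tip=onz('w_bar',320,279,36); d=tip-c; print(c,tip,np.hypot(*d[:2]),'yaw',np.arctan2(d[1],d[0]))
y=np.arctan2(d[1],d[0]); g=c[:2]+8*np.array([np.cos(y),np.sin(y)])
to(*g,60,np.pi+y); to(*g,17,np.pi+y)
E
```

```text
((318.76654052734375, 134.85650634765625), (91.9687728881836, 26.65655517578125), 89.30130767822266)
[[ 432.  -382.4]
 [ 431.2 -363.7]
 [ 495.8 -360.3]
 [ 496.7 -380.3]]
[ 462.84532287 -371.72025423   47.        ] [ 580.09611364 -367.29221392   36.        ] 117.3343746640768 yaw 0.03774760871160126
shift [ 60.2  -3.2 122.2] turn [ 0.001 -0.001 -0.004]
shift [ 60.1  -3.3 165.2] turn [ 0.001 -0.001 -0.004]
```

```bash
python3 -m jog '{"translation":[[40,-3,30],[60,-3.5,70],[60,-3.5,110],[60,-3.5,145],[60,-3.5,163.5]],"delta_rot":[[0,0,-0.005],[0,0,-0.005],[0,0,-0.005],[0,0,-0.005],[0,0,-0.005]],"hand":[1,1,1,1,1]}'
python3 -m jog '{"translation":[[0,0,0],[0,0,0],[0,0,0],[0,0,0],[0,0,0]],"delta_rot":[[0,0,0],[0,0,0],[0,0,0],[0,0,0],[0,0,0]],"hand":[-1,-1,-1,-1,-1]}'
python3 -m jog '{"translation":[[0,0,0],[0,0,0],[0,0,0],[0,0,0],[0,0,0]],"delta_rot":[[0,0,0],[0,0,0],[0,0,0],[0,0,0],[0,0,0]],"hand":[-1,-1,-1,-1,-1]}'
python3 -c "
from h import *
state()"
```

```text
t: 2.9
ee_pos: [470.6, -369.6, 17.0]
orientation: [0.064, -3.138, -0.004]
ft_force: [-0.3, 0.2, -0.4]
width: 87.9
t: 3.4
ee_pos: [472.2, -372.9, 20.4]
orientation: [-0.062, 3.139, -0.002]
ft_force: [-0.3, 0.3, 0.4]
width: 51.4
t: 3.9
ee_pos: [471.5, -372.5, 19.2]
orientation: [0.061, -3.141, -0.0]
ft_force: [-0.3, 0.4, 1.1]
width: 21.8
t 3.90 tcp [ 471.5 -372.5   19.2] f [-0.3  0.4  1.1] m [ 0.1   0.06 -0.02] w 21.8 q [-0.688  0.675  1.776 -0.     0.691 -2.298]
axes [[-0.999, -0.039, 0.0], [-0.039, 0.999, 0.0], [-0.0, 0.0, -1.0]]
```

```bash
python3 -m jog '{"translation":[[0,0,-10],[0,0,-30],[0,0,-60],[0,0,-100],[-20,30,-140]],"delta_rot":[[0,0,0],[0,0,0],[0,0,0],[0,0,0],[0,0,0]],"hand":[-1,-1,-1,-1,-1]}'
python3 -m jog '{"translation":[[-160,215,-30],[-160,215,-30],[-160,215,-30],[-160,215,-30],[-160,215,-30]],"delta_rot":[[0,0,0],[0,0,0],[0,0,0],[0,0,0],[0,0,0]],"hand":[-1,-1,-1,-1,-1]}'
python3 -m jog '{"translation":[[-25,30,0],[-25,30,0],[-25,30,0],[-25,30,0]],"delta_rot":[[0,0,0],[0,0,0],[0,0,0],[0,0,0]],"hand":[-1,-1,-1,-1]}'
python3 -c "
from h import *
state();snap('wrist','w_eye2')
print([proj('w_eye2',p) for p in [(616,7,58),(616,7,72)]])"
```

```text
t: 4.4
ee_pos: [487.9, -345.8, 158.1]
orientation: [0.056, -3.141, 0.001]
ft_force: [0.6, 0.5, -1.7]
width: 21.9
t: 4.9
ee_pos: [630.1, -137.1, 184.9]
orientation: [-0.061, 3.141, -0.0]
ft_force: [0.6, -2.1, -2.0]
width: 22.0
t: 5.3
ee_pos: [652.4, -108.7, 184.0]
orientation: [0.061, -3.14, 0.0]
ft_force: [-0.1, -0.6, -1.7]
width: 21.8
t 5.30 tcp [ 652.4 -108.7  184. ] f [-0.1 -0.6 -1.7] m [ 0.03  0.01 -0.03] w 21.8 q [-0.183  0.518  1.572 -0.     1.053 -1.792]
axes [[-0.999, -0.039, 0.001], [-0.039, 0.999, -0.0], [-0.001, -0.0, -1.0]]
[array([481.99582525, 186.46695681]), array([489.73929793, 189.68967694])]
```

View pics/w_eye2.png

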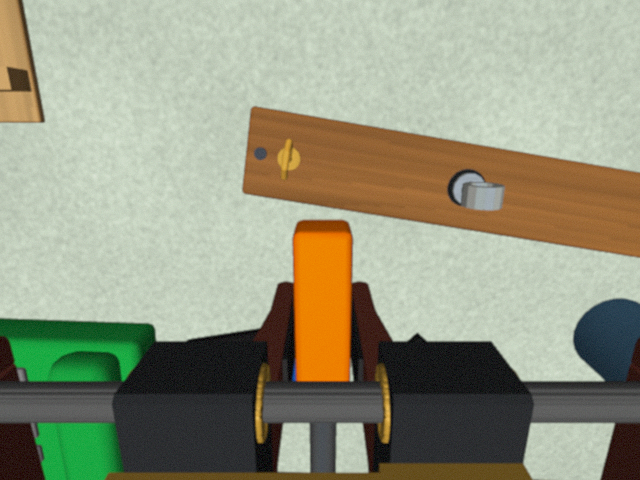

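The wrist view shows the bar held square with its grip at (323,300). The eye loop is at about (483,195) and the washer and collar at (466,187). I'll enlarge the eye.

```bash
python3 -c "
import cv2
im=cv2.imread('pics/w_eye2.png')[155:230,430:530]; cv2.imwrite('pics/crop1.png',cv2.resize(im,None,fx=8,fy=8,interpolation=cv2.INTER_CUBIC))"
```

```text
(no output)
```

View pics/crop1.png

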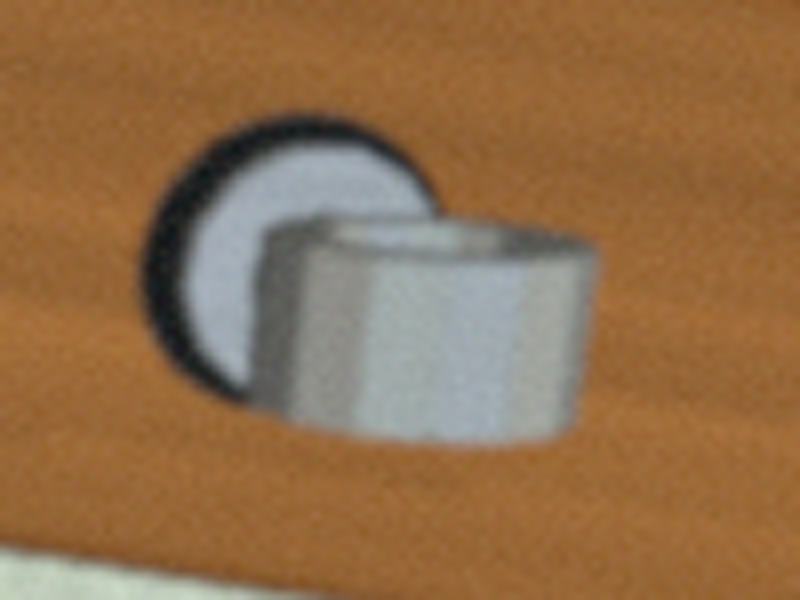

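```bash
python3 - <<'E'
from h import *
f='w_eye2'; P=lambda x,y:(430+(x-3.5)/8,155+(y-3.5)/8)
for a,b,z in [((375,260),(358,432),70),((443,256),(433,437),72),((522,262),(510,437),71)]:
    A=onz(f,*P(*a),z);B=onz(f,*P(*b),z); d=B-A; print(A,B,'len',np.hypot(*d[:2]),'yaw',np.arctan2(d[1],d[0]), 'mid',(A+B)/2)
# washer centre
th=np.linspace(0,2*np.pi,100)
def ext(c):
    q=np.array([proj(f,(c[0]+15*np.cos(t),c[1]+15*np.sin(t),27)) for t in th]); return q[:,0].min(),q[:,1].min()
from scipy.optimize import fsolve
u,v=P(142,112); print('washer c',fsolve(lambda c:np.array(ext(c))-[u,v],[616,7]))
# loop sides at z58
for p in [(255,330),(597,330)]: print(onz(f,*P(*p),58))
E
```

```text
[614.82261771  -1.75751174  70.        ] [630.19199082  -0.94884241  70.        ] len 15.39063272970307 yaw 0.05256716181850838 mid [622.50730426  -1.35317707  70.        ]
[613.95076793   3.3084257   72.        ] [629.97807643   4.94977516  72.        ] len 16.111134212001964 yaw 0.10205377280612526 mid [621.96442218   4.12910043  72.        ]
[614.35254849  10.70643851  71.        ] [629.91719381  12.20590313  71.        ] len 15.636706117873894 yaw 0.09604147194805461 mid [622.13487115  11.45617082  71.        ]
washer c [621.63618404   6.77999181]
[623.46093936  -7.06029525  58.        ]
[622.24202175  24.40372919  58.        ]
```

```bash
python3 -c "
from h import *
to(481.6,-5.7,120,np.pi+.09)"

```

```text
shift [166.6 109.8  64.2] turn [ 0.    -0.001 -0.052]
```

```bash
python3 -m jog '{"translation":[[166.5,110,64],[166.5,110,64],[166.5,110,64],[166.5,110,64],[166.5,110,64]],"delta_rot":[[0,0,-0.01],[0,0,-0.02],[0,0,-0.03],[0,0,-0.04],[0,0,-0.052]],"hand":[-1,-1,-1,-1,-1]}'
python3 -m jog '{"translation":[[0,0,40],[0,0,70],[0,0,79],[0,0,79]],"delta_rot":[[0,0,0],[0,0,0],[0,0,0],[0,0,0]],"hand":[-1,-1,-1,-1]}'
python3 - <<'E'
from h import *
state();to(481.6,-5.7,41,np.pi+.09); snap('scene','s_pre')
im=cv2.imread('pics/s_pre.png')[205:265,280:360]; cv2.imwrite('pics/crop2.png',cv2.resize(im,None,fx=8,fy=8,interpolation=cv2.INTER_CUBIC))
print(proj('s_pre',(622,7,58)), proj('s_pre',(589,4,58)))
E
```

```text
t: 5.85
ee_pos: [475.4, -4.1, 118.3]
orientation: [0.143, -3.13, -0.001]
ft_force: [-0.2, -1.0, -1.8]
width: 22.0
t: 6.25
ee_pos: [482.2, -5.4, 40.5]
orientation: [0.141, -3.136, -0.0]
ft_force: [0.0, 0.2, -1.6]
width: 22.1
t 6.25 tcp [482.2  -5.4  40.5] f [ 0.   0.2 -1.6] m [ 0.02  0.03 -0.02] w 22.1 q [-0.036  0.528  2.038 -0.     0.578 -1.697]
axes [[-0.996, -0.09, 0.002], [-0.09, 0.996, 0.0], [-0.002, 0.0, -1.0]]
shift [ 0.6 -0.2 -0.5] turn [ 0.    -0.002 -0.   ]
[327.95612236 235.56910276] [324.70719776 225.82897976]
```

View pics/crop2.png

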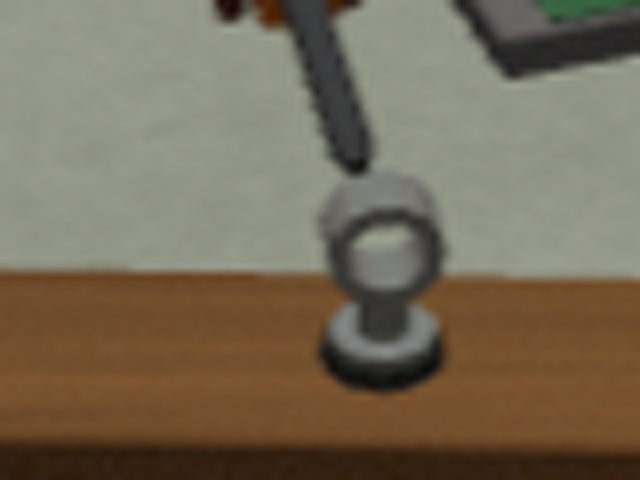

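Tip at crop (355,165) and loop centre at crop (385,250), both matching the predictions. Inserting.

```bash
python3 -m jog '{"translation":[[-10,0,0],[-20,0,0],[-28,0,0],[-34,0,0],[-38,0,0]],"delta_rot":[[0,0,0],[0,0,0],[0,0,0],[0,0,0],[0,0,0]],"hand":[-1,-1,-1,-1,-1]}'
python3 -c "
from h import *
state()"
python3 -m jog '{"translation":[[-8,0,0],[-16,0,0],[-24,0,0],[-32,0,0],[-40,0,0]],"delta_rot":[[0,0,0],[0,0,0],[0,0,0],[0,0,0],[0,0,0]],"hand":[-1,-1,-1,-1,-1]}'
python3 -m jog '{"translation":[[0,0,0],[0,0,0]],"delta_rot":[[0,0,0],[0,0,0]],"hand":[-1,-1]}'
python3 -c "
from h import *
state();snap('wrist','w_ins')"
```

```text
t: 6.8
ee_pos: [521.5, -1.1, 41.5]
orientation: [-0.144, 3.137, -0.0]
ft_force: [0.6, 0.1, -1.7]
width: 21.6
t 6.80 tcp [521.5  -1.1  41.5] f [ 0.6  0.1 -1.7] m [0.1  0.07 0.03] w 21.6 q [-0.025  0.561  1.954 -0.     0.626 -1.687]
axes [[-0.996, -0.091, -0.001], [-0.091, 0.996, -0.0], [0.001, -0.0, -1.0]]
t: 7.3
ee_pos: [561.0, 2.5, 41.1]
orientation: [0.143, -3.138, 0.0]
ft_force: [0.1, -0.3, -1.3]
width: 21.6
t: 7.5
ee_pos: [560.1, 2.5, 40.9]
orientation: [0.143, -3.138, -0.0]
ft_force: [-0.8, 0.2, -1.4]
width: 21.7
t 7.50 tcp [560.1   2.5  40.9] f [-0.8  0.2 -1.4] m [-0.01  0.01  0.  ] w 21.7 q [-0.017  0.599  1.867 -0.     0.676 -1.679]
axes [[-0.996, -0.091, 0.001], [-0.091, 0.996, 0.0], [-0.001, -0.0, -1.0]]
```

View pics/w_ins.png

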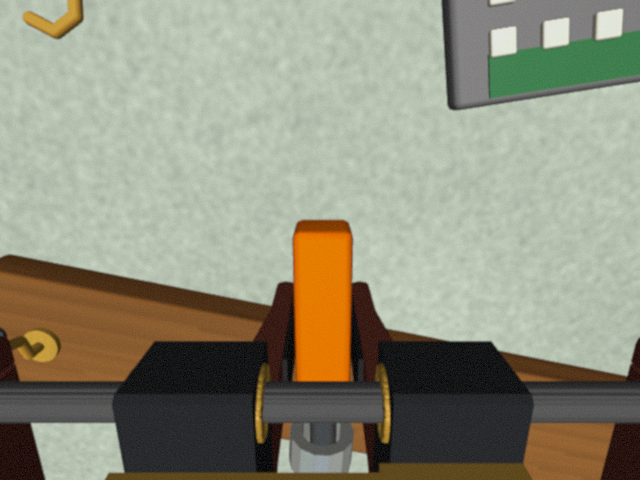

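```bash
cat > tq.py <<'E'
# print eye torque and bar angle; exit 1 above the limit given
import sys; from h import *
o=get_obs(); Rm=R.from_rotvec(o['orientation']).as_matrix(); p=np.array(o['ee_pos']); f=np.array(o['ft_force']); C=np.array([622,7.3,0])
r=(p-C); T=o['moment'][2]+r[0]*f[1]/1e3-r[1]*f[0]/1e3
x=-Rm[:2,0]; print('t %.2f'%o['t'],'bar yaw %.3f'%np.arctan2(x[1],x[0]),'T %.3f'%T,'Mz %.3f'%o['moment'][2],'f',np.round(f,1),'ft-radial/tan',np.round(f@(-Rm[:,0]),1),np.round(f@Rm[:,1],1),'D %.1f'%np.hypot(*r[:2]),'z %.1f'%p[2],'w %.1f'%o['width'])
sys.exit(abs(T)>float(sys.argv[1]))
E
python3 tq.py 9
python3 -m jog '{"translation":[[-0.4,7.4,0],[-1.8,14.7,0],[-4,21.8,0],[-7,28.6,0],[-7,28.6,0]],"delta_rot":[[0,0,0.12],[0,0,0.24],[0,0,0.36],[0,0,0.48],[0,0,0.48]],"hand":[-1,-1,-1,-1,-1]}' >/dev/null
python3 tq.py 0.3 && python3 -m jog '{"translation":[[-0.1,3.1,0],[-0.3,6.2,0]],"delta_rot":[[0,0,0.05],[0,0,0.1]],"hand":[-1,-1]}' >/dev/null && python3 tq.py 0.3
```

```text
t 7.55 bar yaw 0.091 T 0.027 Mz -0.005 f [-0.1 -0.5 -1.2] ft-radial/tan -0.1 -0.5 D 62.4 z 40.9 w 21.9
t 8.05 bar yaw -0.389 T 0.064 Mz -0.222 f [-3.2 -3.6 -0.7] ft-radial/tan -1.6 -4.5 D 63.4 z 40.9 w 21.7False
False
```

```bash
sed -i 's/sys.exit(abs/sys.exit(int(abs/; s/argv\[1\]))$/argv[1])))/' tq.py
J() { :; }
python3 -m jog '{"translation":[[-0.1,2.8,0],[-0.3,5.8,0]],"delta_rot":[[0,0,0.05],[0,0,0.1]],"hand":[-1,-1]}' >/dev/null; python3 tq.py 0.25 && 
python3 -m jog '{"translation":[[-0.1,2.8,0],[-0.3,5.8,0]],"delta_rot":[[0,0,0.05],[0,0,0.1]],"hand":[-1,-1]}' >/dev/null && python3 tq.py 0.25 &&
python3 -m jog '{"translation":[[-0.1,3.1,0],[-0.3,6.2,0]],"delta_rot":[[0,0,0.05],[0,0,0.1]],"hand":[-1,-1]}' >/dev/null && python3 tq.py 0.25
```

```text
t 8.25 bar yaw -0.487 T 0.123 Mz -0.001 f [-2.2 -1.  -1.1] ft-radial/tan -1.5 -2.0 D 63.2 z 40.9 w 21.9
t 8.45 bar yaw -0.587 T 0.150 Mz 0.125 f [-2.   0.8 -1. ] ft-radial/tan -2.1 -0.4 D 63.1 z 40.9 w 21.6
t 8.65 bar yaw -0.687 T 0.060 Mz 0.081 f [-0.9  1.1 -1.7] ft-radial/tan -1.4 0.3 D 63.0 z 40.9 w 21.9
```

```bash
python3 -m jog '{"translation":[[-0.1,3.1,0],[-0.3,6.2,0]],"delta_rot":[[0,0,0.05],[0,0,0.1]],"hand":[-1,-1]}' >/dev/null; python3 tq.py 0.24 && 
python3 -m jog '{"translation":[[-0.1,3.1,0],[-0.3,6.2,0]],"delta_rot":[[0,0,0.05],[0,0,0.1]],"hand":[-1,-1]}' >/dev/null && python3 tq.py 0.24 &&
python3 -m jog '{"translation":[[-0.1,3.1,0],[-0.3,6.2,0]],"delta_rot":[[0,0,0.05],[0,0,0.1]],"hand":[-1,-1]}' >/dev/null && python3 tq.py 0.24 &&
python3 -m jog '{"translation":[[-0.1,3.1,0],[-0.3,6.2,0]],"delta_rot":[[0,0,0.05],[0,0,0.1]],"hand":[-1,-1]}' >/dev/null && python3 tq.py 0.24 &&
python3 -m jog '{"translation":[[-0.1,3.1,0],[-0.3,6.2,0]],"delta_rot":[[0,0,0.05],[0,0,0.1]],"hand":[-1,-1]}' >/dev/null && python3 tq.py 0.24
```

```text
t 8.85 bar yaw -0.787 T 0.122 Mz 0.110 f [-1.6  1.3 -1.4] ft-radial/tan -2.1 -0.2 D 63.0 z 40.9 w 21.9
t 9.05 bar yaw -0.887 T 0.068 Mz 0.059 f [-2.3  2.5 -1.8] ft-radial/tan -3.4 -0.2 D 62.9 z 40.9 w 21.7
t 9.25 bar yaw -0.987 T 0.129 Mz 0.115 f [-1.6  2.  -1.3] ft-radial/tan -2.6 -0.3 D 62.8 z 40.9 w 22.1
t 9.45 bar yaw -1.087 T 0.130 Mz 0.101 f [-1.5  1.7 -1.7] ft-radial/tan -2.2 -0.5 D 62.7 z 40.9 w 22.0
t 9.65 bar yaw -1.187 T 0.106 Mz 0.066 f [-1.6  2.3 -2.1] ft-radial/tan -2.7 -0.7 D 62.6 z 40.9 w 22.0
```

```bash
python3 -m jog '{"translation":[[-0.1,3.1,0],[-0.3,6.2,0]],"delta_rot":[[0,0,0.05],[0,0,0.1]],"hand":[-1,-1]}' >/dev/null; python3 tq.py 0.24 && 
python3 -m jog '{"translation":[[-0.1,3.1,0],[-0.3,6.2,0]],"delta_rot":[[0,0,0.05],[0,0,0.1]],"hand":[-1,-1]}' >/dev/null && python3 tq.py 0.24 &&
python3 -m jog '{"translation":[[-0.1,3.1,0],[-0.3,6.2,0]],"delta_rot":[[0,0,0.05],[0,0,0.1]],"hand":[-1,-1]}' >/dev/null && python3 tq.py 0.24 &&
python3 -m jog '{"translation":[[-0.1,3.1,0],[-0.3,6.2,0]],"delta_rot":[[0,0,0.05],[0,0,0.1]],"hand":[-1,-1]}' >/dev/null && python3 tq.py 0.24 &&
python3 -m jog '{"translation":[[-0.1,3.1,0],[-0.3,6.2,0]],"delta_rot":[[0,0,0.05],[0,0,0.1]],"hand":[-1,-1]}' >/dev/null && python3 tq.py 0.24
```

```text
t 9.85 bar yaw -1.287 T 0.091 Mz 0.018 f [-1.7  1.6 -2.6] ft-radial/tan -2.0 -1.2 D 62.6 z 40.9 w 22.0
t 10.05 bar yaw -1.387 T 0.356 Mz 0.267 f [-1.8  1.5 -0. ] ft-radial/tan -1.8 -1.5 D 62.5 z 40.9 w 21.9
```

```bash
python3 -m jog '{"translation":[[0,1.6,0],[-0.1,3.1,0]],"delta_rot":[[0,0,0.025],[0,0,0.05]],"hand":[-1,-1]}' >/dev/null; python3 tq.py 0.43 && 
python3 -m jog '{"translation":[[0,1.6,0],[-0.1,3.1,0]],"delta_rot":[[0,0,0.025],[0,0,0.05]],"hand":[-1,-1]}' >/dev/null && python3 tq.py 0.43
```

```text
t 10.25 bar yaw -1.438 T 0.271 Mz 0.165 f [-2.1  2.8 -2.2] ft-radial/tan -3.0 -1.8 D 62.3 z 40.9 w 21.7
t 10.45 bar yaw -1.490 T 0.373 Mz 0.179 f [-3.3  2.3 -1.2] ft-radial/tan -2.6 -3.1 D 62.3 z 40.9 w 22.2
```

```bash
python3 -m jog '{"translation":[[0,1.3,0],[-0.1,2.6,0]],"delta_rot":[[0,0,0.025],[0,0,0.05]],"hand":[-1,-1]}' >/dev/null; python3 tq.py 0.47 && 
python3 -m jog '{"translation":[[0,1.3,0]],"delta_rot":[[0,0,0.025]],"hand":[-1]}' >/dev/null && python3 tq.py 0.47 &&
python3 -m jog '{"translation":[[0,1.3,0]],"delta_rot":[[0,0,0.025]],"hand":[-1]}' >/dev/null && python3 tq.py 0.47
```

```text
t 10.65 bar yaw -1.540 T 0.367 Mz 0.272 f [-1.7  3.5 -2.2] ft-radial/tan -3.5 -1.6 D 62.2 z 41.0 w 21.8
t 10.75 bar yaw -1.566 T 0.396 Mz 0.300 f [-1.6  3.2 -3.4] ft-radial/tan -3.2 -1.6 D 62.2 z 41.1 w 22.0
t 10.85 bar yaw -1.591 T 0.423 Mz 0.343 f [-1.3  3.7 -3.6] ft-radial/tan -3.6 -1.3 D 62.1 z 41.1 w 21.8
```

```bash
python3 -m jog '{"translation":[[0,1.5,0]],"delta_rot":[[0,0,0.025]],"hand":[-1]}' >/dev/null; python3 tq.py 0.5 && 
python3 -m jog '{"translation":[[0,1.5,0]],"delta_rot":[[0,0,0.025]],"hand":[-1]}' >/dev/null && python3 tq.py 0.47 &&
python3 -m jog '{"translation":[[0,1.5,0]],"delta_rot":[[0,0,0.025]],"hand":[-1]}' >/dev/null && python3 tq.py 0.47
for i in 1 2 3 4; do python3 -m jog '{"translation":[[0,0,0]],"delta_rot":[[0,0,0]],"hand":[-1]}' >/dev/null; python3 tq.py 9; done
```

```text
t 10.95 bar yaw -1.616 T 0.373 Mz 0.338 f [-0.5  2.5 -4.7] ft-radial/tan -2.5 -0.6 D 62.1 z 41.1 w 21.6
t 11.05 bar yaw -1.641 T 0.493 Mz 0.398 f [-1.4  3.1 -3.6] ft-radial/tan -3.0 -1.6 D 62.1 z 41.1 w 21.4
t 11.15 bar yaw -1.640 T 0.427 Mz 0.335 f [-1.3  3.  -4.2] ft-radial/tan -2.9 -1.5 D 62.1 z 41.1 w 21.9
t 11.25 bar yaw -1.639 T 0.351 Mz 0.355 f [ 0.2  2.7 -4. ] ft-radial/tan -2.7 0.0 D 62.1 z 41.1 w 21.6
t 11.35 bar yaw -1.639 T 0.315 Mz 0.299 f [-0.1  3.1 -5.4] ft-radial/tan -3.1 -0.3 D 62.1 z 41.2 w 21.9
t 11.45 bar yaw -1.639 T 0.301 Mz 0.310 f [ 0.3  3.2 -4.2] ft-radial/tan -3.2 0.1 D 62.1 z 41.2 w 21.8
```

```bash
python3 -m jog '{"translation":[[0,1.5,0]],"delta_rot":[[0,0,0.025]],"hand":[-1]}' >/dev/null; python3 tq.py 0.55 && 
python3 -m jog '{"translation":[[-0.1,1.5,0]],"delta_rot":[[0,0,0.025]],"hand":[-1]}' >/dev/null && python3 tq.py 0.47
for i in 1 2 3 4 5; do python3 -m jog '{"translation":[[0,0,0]],"delta_rot":[[0,0,0]],"hand":[-1]}' >/dev/null; python3 tq.py 9; done
```

```text
t 11.55 bar yaw -1.664 T 0.431 Mz 0.411 f [-0.2  2.5 -4.9] ft-radial/tan -2.4 -0.4 D 62.1 z 41.2 w 22.2
t 11.65 bar yaw -1.691 T 0.494 Mz 0.478 f [ 0.1  3.8 -4.4] ft-radial/tan -3.8 -0.3 D 62.0 z 41.2 w 21.7
t 11.75 bar yaw -1.690 T 0.496 Mz 0.430 f [-0.7  3.4 -3.7] ft-radial/tan -3.3 -1.1 D 62.0 z 41.2 w 21.9
t 11.85 bar yaw -1.689 T 0.438 Mz 0.440 f [ 0.5  4.5 -4.3] ft-radial/tan -4.5 -0.1 D 62.0 z 41.2 w 21.9
t 11.95 bar yaw -1.689 T 0.376 Mz 0.434 f [ 1.3  3.4 -4.2] ft-radial/tan -3.5 0.9 D 62.0 z 41.2 w 21.9
t 12.05 bar yaw -1.689 T 0.299 Mz 0.373 f [ 1.5  3.1 -4.8] ft-radial/tan -3.2 1.1 D 62.0 z 41.2 w 21.4
t 12.15 bar yaw -1.689 T 0.372 Mz 0.436 f [ 1.4  3.5 -4.3] ft-radial/tan -3.6 1.0 D 62.0 z 41.2 w 21.6
```

```bash
python3 -m jog '{"translation":[[-0.3,-6.2,0],[-1.2,-12.3,0],[-2.8,-18.3,0],[-5,-24.5,0],[-5.3,-25.3,0]],"delta_rot":[[0,0,-0.1],[0,0,-0.2],[0,0,-0.3],[0,0,-0.405],[0,0,-0.42]],"hand":[-1,-1,-1,-1,-1]}' >/dev/null; python3 tq.py 9
python3 -m jog '{"translation":[[0,0,0]],"delta_rot":[[0,0,0]],"hand":[-1]}' >/dev/null;python3 tq.py 9; python3 -c "
from h import *
state()"
```

```text
t 12.65 bar yaw -1.268 T -0.007 Mz -0.035 f [-0.4 -0.1 -0.9] ft-radial/tan -0.0 -0.5 D 62.2 z 41.3 w 22.0
t 12.75 bar yaw -1.271 T 0.002 Mz 0.036 f [ 0.5  0.1 -2.4] ft-radial/tan 0.1 0.6 D 62.2 z 41.4 w 21.9
t 12.75 tcp [602.2  66.2  41.4] f [ 0.5  0.1 -2.4] m [-0.06  0.03  0.04] w 21.9 q [ 0.09   0.644  1.763 -0.     0.735 -0.209]
axes [[-0.295, 0.956, -0.0], [0.956, 0.295, 0.0], [0.0, -0.0, -1.0]]
```

Free. I'll draw the bar out, watching the force.

```bash
python3 -m jog '{"translation":[[8,0,0],[16,0,0],[24,0,0],[32,0,0],[40,0,0]],"delta_rot":[[0,0,0],[0,0,0],[0,0,0],[0,0,0],[0,0,0]],"hand":[-1,-1,-1,-1,-1]}' >/dev/null; python3 tq.py 9
python3 -m jog '{"translation":[[8,0,0],[16,0,0],[26,0,0],[38,0,0],[50,0,0]],"delta_rot":[[0,0,0],[0,0,0],[0,0,0],[0,0,0],[0,0,0]],"hand":[-1,-1,-1,-1,-1]}' >/dev/null; python3 tq.py 9
python3 -c "
from h import *
im,c=snap('scene','s_out'); im=cv2.imread('pics/s_out.png')[180:280,260:400]; cv2.imwrite('pics/crop3.png',cv2.resize(im,None,fx=5,fy=5,interpolation=cv2.INTER_CUBIC))
to(471.5,-372.3,150,np.pi+.039)"
```

```text
t 13.25 bar yaw -1.269 T 0.049 Mz 0.006 f [-0.6  0.5 -2. ] ft-radial/tan -0.6 -0.4 D 103.6 z 41.1 w 21.2
t 13.75 bar yaw -1.269 T -0.086 Mz -0.043 f [ 0.2  0.2 -0.9] ft-radial/tan -0.1 0.3 D 153.6 z 41.1 w 21.8
shift [-472.6 -255.4 -109.1] turn [ 0.000e+00 -1.000e-03 -1.307e+00]
```

View pics/crop3.png

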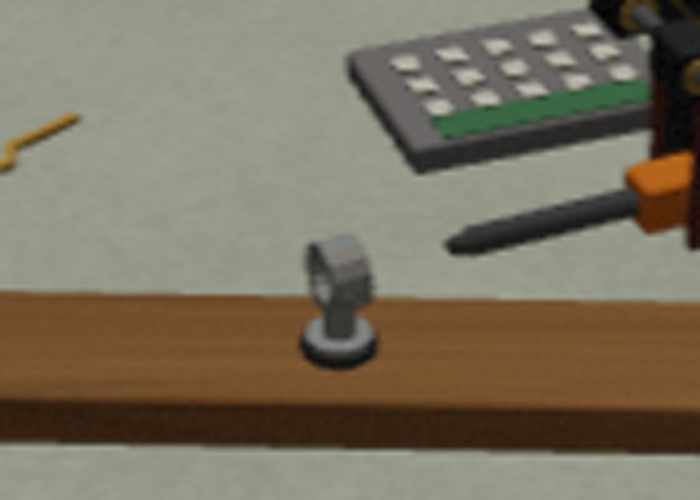

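The bar is drawn clear, with its tip at crop (455,245). The eye stands turned at crop (340,275). Returning to the rest.

```bash
python3 -m jog '{"translation":[[0,0,-40],[0,0,-80],[-40,-20,-110],[-80,-45,-110],[-125,-65,-110]],"delta_rot":[[0,0,0],[0,0,-0.1],[0,0,-0.22],[0,0,-0.34],[0,0,-0.46]],"hand":[-1,-1,-1,-1,-1]}' >/dev/null; python3 -c "
from h import *
state();to(471.5,-372.3,150,np.pi+.039)"
```

```text
t 14.30 tcp [550.2  13.3 152.6] f [ 0.  -0.8 -2. ] m [-0.1  -0.    0.01] w 22.0 q [ 0.003  0.408  1.849 -0.     0.883 -0.766]
axes [[-0.695, 0.719, -0.002], [0.719, 0.695, 0.002], [0.002, -0.0, -1.0]]
shift [-222.4 -324.7    2.4] turn [ 0.001  0.002 -0.841]
```

```bash
python3 -m jog '{"translation":[[-25,-40,2],[-53,-78,2],[-80,-118,2],[-107,-157,2],[-135,-196,2]],"delta_rot":[[0,0,-0.11],[0,0,-0.22],[0,0,-0.33],[0,0,-0.44],[0,0,-0.55]],"hand":[-1,-1,-1,-1,-1]}' >/dev/null; python3 -c "
from h import *
state();to(471.5,-372.3,150,np.pi+.039)"
```

```text
t 14.80 tcp [ 501.1 -220.6  149.3] f [ 0.2 -0.1 -1.5] m [-0.02 -0.03  0.05] w 22.3 q [-0.436  0.41   1.856  0.     0.876 -1.753]
axes [[-0.968, 0.251, -0.0], [0.251, 0.968, -0.0], [0.0, -0.0, -1.0]]
shift [  -9.5 -154.3   -0.7] turn [-0.     0.    -0.293]
```

```bash
python3 -m jog '{"translation":[[-3,-45,0],[-6,-90,0],[-9,-130,0],[-9.5,-153,0],[-9.5,-153,0]],"delta_rot":[[0,0,-0.1],[0,0,-0.2],[0,0,-0.293],[0,0,-0.293],[0,0,-0.293]],"hand":[-1,-1,-1,-1,-1]}' >/dev/null; 
python3 -m jog '{"translation":[[0,0,0],[0,0,0]],"delta_rot":[[0,0,0],[0,0,0]],"hand":[-1,-1]}' >/dev/null;python3 - <<'E'
from h import *
state();to(471.5,-372.3,60,np.pi+.039); snap('wrist','w_back')
def box(fn):
    im=cv2.imread('pics/%s.png'%fn); hsv=cv2.cvtColor(im,cv2.COLOR_BGR2HSV); m=cv2.inRange(hsv,(5,220,150),(14,255,255)); m[360:]=0;m[:,:270]=0;m[:,375:]=0
    ys,xs=np.nonzero(m); print(fn,xs.min(),xs.max(),ys.min(), [xs[ys==y].mean().round(1) for y in (240,300,350)])
for f in('w_eye2','w_ins','w_back'): box(f)
E
```

```text
t 15.50 tcp [ 471.9 -368.1  149. ] f [-0.2 -0.2 -1.9] m [ 0.01 -0.07 -0.02] w 21.9 q [-0.682  0.477  1.741  0.     0.925 -2.288]
axes [[-0.999, -0.035, 0.001], [-0.035, 0.999, 0.001], [-0.001, 0.001, -1.0]]
shift [ 0.5 -4.3 88.9] turn [ 0.001 -0.001 -0.004]
w_eye2 294 351 230 [np.float64(336.0), np.float64(322.0), np.float64(335.0)]
w_ins 294 351 231 [np.float64(322.0), np.float64(330.8), np.float64(322.5)]
w_back 293 351 231 [np.float64(322.0), np.float64(322.2), np.float64(322.5)]
```

View pics/w_back.png

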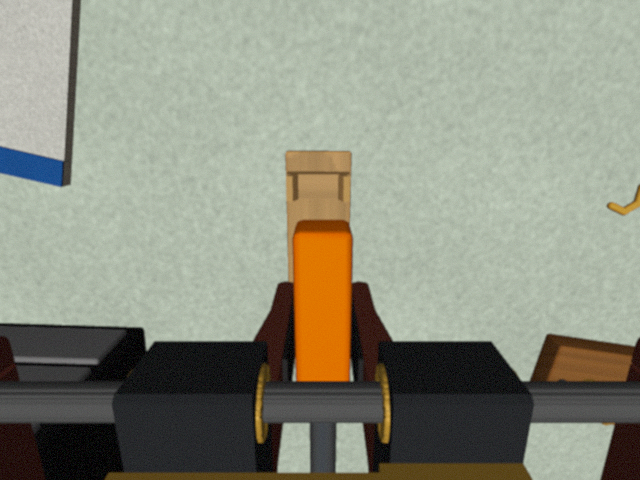

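```bash
python3 - <<'E'
from h import *
for u,v in((286,152),(351,152),(288,260)): print(onz('w_back',u,v,25)[:2],onz('w_back',u,v,8)[:2])
for u,v in((289,73),(351,73),(292,272),(348,272)): print('bar pic',onz('w_bar',u,v,25)[:2],onz('w_bar',u,v,8)[:2])
E
```

```text
[ 416.19091664 -395.44873683] [ 417.53920032 -396.92073662]
[ 414.58575928 -349.42913881] [ 415.83876455 -348.16952226]
[ 497.35925172 -393.23701541] [ 503.52549905 -394.57773256]
bar pic [ 419.60890404 -395.43436318] [ 417.85864016 -396.80146669]
bar pic [ 418.10578851 -349.10228788] [ 416.27550362 -348.00282159]
bar pic [ 578.90996132 -391.57580489] [ 585.64037035 -392.73749124]
bar pic [ 577.36992164 -343.2263608 ] [ 584.01834394 -341.81407917]
```

```bash
python3 -m jog '{"translation":[[0.5,-3.5,30],[0.5,-3.5,60],[0.5,-3.5,85],[0.5,-3.5,100],[0.5,-3.5,100]],"delta_rot":[[0,0,-0.002],[0,0,-0.002],[0,0,-0.002],[0,0,-0.002],[0,0,-0.002]],"hand":[-1,-1,-1,-1,-1]}' >/dev/null; 
python3 -m jog '{"translation":[[0,0,0],[0,0,0]],"delta_rot":[[0,0,0],[0,0,0]],"hand":[-1,-1]}' >/dev/null;python3 -c "
from h import *
state();to(471.5,-371.5,19.2,np.pi+.038)"
```

```text
t 16.25 tcp [ 472.4 -373.4   50.5] f [-0.6 -0.  -1.5] m [0.04 0.02 0.  ] w 21.8 q [-0.689  0.625  1.771 -0.     0.743 -2.296]
axes [[-0.999, -0.037, -0.002], [-0.037, 0.999, -0.002], [0.002, -0.001, -1.0]]
shift [ 0.9  1.9 31.3] turn [-0.002  0.002 -0.001]
```

```bash
python3 -m jog '{"translation":[[0.5,1.3,8],[0.5,1.3,16],[0.5,1.3,23],[0.5,1.3,28],[0.5,1.3,30.5]],"delta_rot":[[0,0,0],[0,0,0],[0,0,0],[0,0,0],[0,0,0]],"hand":[-1,-1,-1,-1,-1]}' >/dev/null; 
python3 -m jog '{"translation":[[0,0,0],[0,0,0]],"delta_rot":[[0,0,0],[0,0,0]],"hand":[-1,-1]}' >/dev/null;python3 -c "
from h import *
state();to(471.5,-371.5,19.2,np.pi+.038)"
```

```text
t 16.95 tcp [ 470.5 -371.4   19.2] f [-3.7  2.4  7.3] m [ 0.48  0.52 -0.03] w 21.9 q [-0.688  0.674  1.779  0.     0.69  -2.295]
axes [[-0.999, -0.036, 0.001], [-0.036, 0.999, 0.001], [-0.001, 0.001, -1.0]]
shift [-1.  -0.1 -0. ] turn [ 0.001 -0.001 -0.002]
```

```bash
python3 -m jog '{"translation":[[0,0,0],[0,0,0],[0,0,0],[0,0,0],[0,0,0]],"delta_rot":[[0,0,0],[0,0,0],[0,0,0],[0,0,0],[0,0,0]],"hand":[0,0.5,1,1,1]}'
python3 -m jog '{"translation":[[0,0,-20],[0,0,-60],[0,0,-100],[-30,0,-140],[-60,0,-163]],"delta_rot":[[0,0,0],[0,0,0],[0,0,0],[0,0,0],[0,0,0]],"hand":[1,1,1,1,1]}'
python3 -m jog '{"translation":[[0,0,0],[0,0,0]],"delta_rot":[[0,0,0],[0,0,0]],"hand":[1,1]}'
python3 - <<'E'
from h import *
snap('wrist','w_fin'); snap('scene','s_fin'); snap('top','t_fin'); state()
im=cv2.imread('pics/w_fin.png'); hsv=cv2.cvtColor(im,cv2.COLOR_BGR2HSV)
m=cv2.inRange(hsv,(5,220,200),(14,255,255)); m[300:]=0; m[:,:270]=0; m[:,360:]=0
ys,xs=np.nonzero(m); r=cv2.minAreaRect(np.c_[xs,ys].astype(np.float32)); print(r,onz('w_fin',*r[0],47))
a=cv2.imread('pics/w_fin.png'); b=cv2.imread('pics/s_fin.png'); 
w=cv2.resize(a[60:300,200:440],(480,480)); e=cv2.resize(b[205:265,80:160],(300,225)); k=cv2.resize(b[205:265,290:370],(300,225))
o=np.zeros((480,790,3),np.uint8); o[:,:480]=w; o[:225,485:785]=e; o[240:465,485:785]=k; cv2.imwrite('pics/fin.png',o)
E
```

```text
t: 17.45
ee_pos: [470.9, -371.7, 18.5]
orientation: [0.057, -3.141, -0.0]
ft_force: [0.5, 0.0, -0.1]
width: 58.5
t: 17.95
ee_pos: [532.1, -370.4, 185.5]
orientation: [-0.055, 3.138, -0.004]
ft_force: [0.3, -0.1, -0.8]
width: 88.1
t: 18.15
ee_pos: [530.9, -369.1, 181.6]
orientation: [-0.058, 3.141, -0.0]
ft_force: [-0.2, 0.2, -0.5]
width: 87.8
t 18.30 tcp [ 529.1 -368.8  179.8] f [ 0.9  0.7 -0.1] m [0.03 0.01 0.06] w 87.5 q [-0.627  0.501  1.612 -0.     1.032 -2.234]
axes [[-0.999, -0.036, 0.003], [-0.036, 0.999, 0.002], [-0.003, 0.002, -1.0]]
((322.0, 133.5), (91.0, 26.0), 90.0) [ 462.0468894  -371.73374203   47.        ]
```

View pics/fin.png

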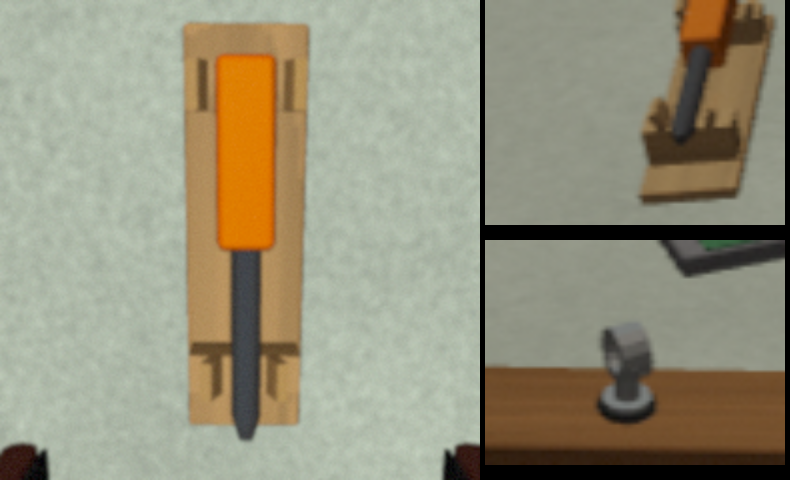

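The bar lies level in both saddles, with its grip within about 1 mm of where it started. The hand is clear, so I'm handing in.

```bash
python3 -c "
from h import *
print(ctrl.close_job())"
```

```text
the job is handed in; nothing more can be done
None
```

The eye is turned clockwise to snug, the bar is back in its rest, and the job was handed in at about 18.3 s (limit 72 s). No verdict was reported.

- **Insertion:** the bar slid through the eye with under 1 N of sideways force. The wrist picture showed it inside the loop.
- **Tightening:** the eye ran free at about 0.06 to 0.15 N m, centred near 0.12. The jump on touching the washer came at roughly 1.0 rad of eye turn. I stopped at 0.49 N m while turning, and it read about 0.37 to 0.40 N m on average once paused, which matches the target of 0.48. Single readings scattered by about 0.05 N m, so the final torque is only known to about that. I did not measure the squeeze of the washer directly.
- **Withdrawal and placing:** I backed the bar off within its play and drew it out with almost no force. There was a brief contact of about 9 N as it settled into the saddles. After I let go, the grip was within about 1 mm of its starting position, lying in both saddles.
- **Bystanders:** the planned path kept clear of the other things, and no force reading suggested a touch. I took a last overhead picture but did not compare it with the first.

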